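# Stack cheese wedges nose over rind, layers crosswise

### The job

Stack the four cheese wedges in the middle of the serving board so that each layer comes out level: lay the two large wedges one on the other along the board's length, the upper one turned end for end so that its nose lies over the other's thick rind end, then the two small wedges on top in the same way but crosswise to the large ones, all neatly centred over one another. Leave the jar, the tin and the salt shaker standing where they are.

Things in the scene. Friction and masses are not known exactly. Their poses are not given: they have to be found in the camera images.
- board_top (a point): centre of the top face of the wooden serving board, 200 x 150 mm, its top 15 mm above the worktop (z = 0.015); the board does not move. x along its 200 mm length (darker strip of wood at each end), y across, z up
- large_a_c (a point): centre of a large cheese wedge (one of two alike): 104 mm long, 56 wide between parallel upright sides, 14 thick at the thin nose, 32 at the rind end; 160 g; pale cut faces above and below, brown rind on sides and thick end. x along the length to the nose, y across, z square to the middle plane; both cut faces lean 4.9 deg to that plane.
- large_b_c (a point): centre of a large cheese wedge (one of two alike): 104 mm long, 56 wide between parallel upright sides, 14 thick at the thin nose, 32 at the rind end; 160 g; pale cut faces above and below, brown rind on sides and thick end. x along the length to the nose, y across, z square to the middle plane; both cut faces lean 4.9 deg to that plane.
- small_a_c (a point): centre of a small cheese wedge (one of two alike): 80 mm long, 40 wide between parallel upright sides, 12 thick at the thin nose, 27 at the rind end; 80 g; pale cut faces above and below, brown rind on sides and thick end. x along the length to the nose, y across, z square to the middle plane; both cut faces lean 5.4 deg to that plane.
- small_b_c (a point): centre of a small cheese wedge (one of two alike): 80 mm long, 40 wide between parallel upright sides, 12 thick at the thin nose, 27 at the rind end; 80 g; pale cut faces above and below, brown rind on sides and thick end. x along the length to the nose, y across, z square to the middle plane; both cut faces lean 5.4 deg to that plane.
- preserve_jar_foot (a point): jar of pink preserve with a yellow lid, 66 mm across and 100 mm high, loose bystander; centre of its underside, z up
- tin_foot (a point): food tin with tomatoes pictured on it, 75 mm across and 58 mm high, loose bystander; centre of its underside, z up
- salt_shaker_foot (a point): salt shaker with a grey cap, 44 mm across and 90 mm high, loose bystander; centre of its underside, z up
- large_a: the same wedge; origin at the centre of the cut face it starts on, x to the nose, z square to that face. Lying on a level face its centre is 11.5 mm up, its middle plane dips 4.9 deg to the nose, its top slopes 9.9 deg. End for end on its twin, middle planes parallel, its nose rises 4.9 deg, its top is level, its centre 23.3 mm above the twin's.
- large_b: the same wedge; origin at the centre of the cut face it starts on, x to the nose, z square to that face. Lying on a level face its centre is 11.5 mm up, its middle plane dips 4.9 deg to the nose, its top slopes 9.9 deg. End for end on its twin, middle planes parallel, its nose rises 4.9 deg, its top is level, its centre 23.3 mm above the twin's.
- small_a: the same wedge; origin at the centre of the cut face it starts on, x to the nose, z square to that face. Lying on a level face its centre is 9.7 mm up, its middle plane dips 5.4 deg to the nose, its top slopes 10.7 deg. End for end on its twin, middle planes parallel, its nose rises 5.4 deg, its top is level, its centre 19.8 mm above the twin's.
- small_b: the same wedge; origin at the centre of the cut face it starts on, x to the nose, z square to that face. Lying on a level face its centre is 9.7 mm up, its middle plane dips 5.4 deg to the nose, its top slopes 10.7 deg. End for end on its twin, middle planes parallel, its nose rises 5.4 deg, its top is level, its centre 19.8 mm above the twin's.
Things that resemble listed ones, but are neither listed nor needed, are in the scene too. What is shaped like the small_a but orange is not meant.

How it is judged:
By the outcome, as a careful person would: the job done as asked, in the order asked, and still so for the second after the job is handed in, with the robot touching nothing.
It also fails if it takes over 72 s, if anything falls off the work surface, if the arm or the gripper's body presses on something with over 40 N, if the wrist force passes 120 N, or if a joint passes its speed limit or range.

### The arm

A 6-joint arm with a two-finger parallel gripper is mounted at the origin on a cart in front of the work surface, level with it; the furniture and walls round the work are solid. World frame = base frame: x ahead of the robot, y to its left, z up, the work surface at z = 0. Lengths are in m, angles in rad, forces in N, time in s.
With the tool pointing down it reaches from about 0.25 to 0.775 m from the base axis. Payload 4 kg.
Tool frame: the origin (TCP) lies between the finger pads; the fingertips stand 14 mm ahead of it and the grasp point (between the pads) lies 5 mm behind it; x points along the fingers, y is the direction in which the jaws open and shut, and the axes are right-handed (so a half turn about x gives the same grasp; the last joint's range is limited). The gripper opens to 85 mm and grips with 20 to 120 N. Pads are 22 mm wide; open, the fingers measure 114 mm over their backs; the gripper's body (76 mm by 85 mm) begins 54 mm behind the grasp point. The pads swing forward as they close: fully open they stand 13 mm farther back than shut.
Start: joints at [-1.246, 0.087, 1.371, -0, 1.684, -0.103], TCP at [0.228, -0.5, 0.245] pointing down, gripper open.
Joint ranges: [-3.1, 3.1], [-0.76, 2.03], [0.27, 2.55], [-1.08, 4.22], [0.17, 2.65], [-2.57, 2.57]. Speed limits (rad/s): [2.79, 2.79, 3.14, 3.14, 3.14, 3.14].

### API

Orientations are given as a unit quaternion [w, x, y, z].
In Python, from bench import get_obs, grab_frame, finish_job gives the robot as it stands. The module is installed in compiled form; this text tells all that it offers.
- The arm moves only by the tool carry_out, never from a script. Its argument "series" is a list of rows, each an object of numbers: "wx", "wy", "wz": the turn, a rotation vector about the tool's x, y, z in rad; "tx", "ty", "tz": the shift along the tool's x, y, z in m; "claw": the opening in per cent of the stroke, from 0 (shut) to 100 (fully open). A call has 1 to 10 rows; each row shifts and turns the commanded pose from where the row before left it, along the tool's axes as they then stand; what a row does not reach is not made up. A row lasts 1/12 s, in which the tool goes at most 41.7 mm and 7.16 degrees, less where a joint would pass 70% of its speed; a pose out of reach is approached as far as the arm can. A call with a gripper value outside its range is refused whole. The fingers move at their own pace and stop on an object; "newtons" is the grip in N (left out, the last holds). Time passes only in rows, so rows that do not move let the fingers close. It gives the time, the measured TCP pose, the force and the opening at its end, in the units of the state.
- get_obs(): the state, without advancing time (a new reading comes with each control period).
- grab_frame(name): name is "side" or "top"; returns a dict with "img" (400x640x3 uint8, red, green, blue), "camera_matrix" (3x3 intrinsics, pixels), "k1" (the pictures are not rectified: a ray, as slopes to the right and down, at radius r is drawn at 1 + k1 r^2 times it, then the intrinsics apply), "R" (3x3) and "t" (3): a world point X has camera coordinates R X + t. Camera axes: x right, y down, z forward; pixel columns grow to the right and rows downward; lengths in m; the calibration is good to about 2 mm. A picture is of the moment at which its call begins. There is no depth.
- finish_job(): hands the job in, once; it reports no verdict.
The state is a dict: "time_s": time; "joints": joint angles; "qd": joint speeds; "joint_efforts": joint torques, N m; "position": TCP position; "tool_rot": TCP orientation; "force": force on the tool from outside, world axes, zero at the start; "wrist_torque": the same for the moment, N m; "finger_gap": finger opening in m.
Only numpy, scipy, OpenCV 4.12 (cv2) and the standard library are available. Lean on these libraries where they do the work, as an engineer would, in place of code of your own. Each camera call takes 0.05 s, during which the arm holds its last target. There are 200 camera calls.

## Working session

There is one attempt and no reset: what is moved stays moved. The work goes in short steps, Python scripts to look and compute and a tool call to move; the robot and the scene stay as the last step left them, time stands still between calls to the robot, and variables do not carry over. Pictures are saved under pics/ and viewed, about 8 in all and at most 12, crops included, and the job is handed in when it is done.

Besides the shell and the picture viewer there is one more tool, called after "Emit:" by a JSON object that holds its "name" and its "arguments", one argument or row to a line. carry_out: Moves the arm, as the interface text tells. Its arguments: {"type":"object","properties":{"series":{"type":"array"},"newtons":{"type":"number"}},"required":["series"]}

```bash
mkdir -p pics; python3 - <<'E'
from bench import *
import cv2,numpy as np
print(get_obs())
for n in("top","side"):
    f=grab_frame(n);cv2.imwrite(f"pics/{n}0.png",f["img"][:,:,::-1]);print(n,f["camera_matrix"].tolist(),f["k1"],f["R"].tolist(),f["t"].tolist(), (-f["R"].T@f["t"]))
E
```

```text
{'time_s': 0.0, 'joints': array([-1.24604748e+00,  8.79534039e-02,  1.37230515e+00, -3.29516881e-05,
        1.68358850e+00, -1.03104466e-01]), 'qd': array([ 0.00056762, -0.00028599, -0.00110665, -0.0005529 , -0.00084236,
       -0.00065969]), 'joint_efforts': array([-1.01879763e-03, -3.51866984e+01, -3.13272500e+01, -1.80566071e-04,
        1.06771651e-02, -3.28966721e-07]), 'position': array([ 0.22803527, -0.49997136,  0.24411414]), 'tool_rot': array([-0.14932559, -0.69088834, -0.15090735,  0.69108765]), 'force': array([ 0.64789813,  0.68109607, -0.72587154]), 'wrist_torque': array([ 0.04562512, -0.00774053,  0.00644694]), 'finger_gap': 0.08518362084942815}
top [[416.542352260993, 0.0, 321.4372776726985], [0.0, 416.542352260993, 202.32560561053], [0.0, 0.0, 1.0]] 0.0386262197686159 [[0.006783222413225641, -0.9999729099604905, 0.002857838141252915], [-0.9944294044867652, -0.007046182580322152, -0.10516896311717534], [0.1051862509351376, -0.0021285338131335403, -0.9944502611785149]] [-0.031116591665087207, 0.5372947023511347, 1.4192028480462602] [ 0.38523209 -0.02430905  1.4679223 ]
side [[515.5216988376776, 0.0, 323.87091716373794], [0.0, 515.5216988376776, 199.27937938495097], [0.0, 0.0, 1.0]] -0.05886643709034085 [[-0.9989435524245701, -0.04444281857043564, 0.011688239683347921], [-0.04343296458542615, 0.8300023666074887, -0.5560662271827783], [0.015011883849176517, -0.5559864272655256, -0.8310557959847316]] [0.5153907961858708, 0.08006285600473992, 1.594129661338124] [0.49439279 0.84276751 1.36330693]
```

View pics/top0.png

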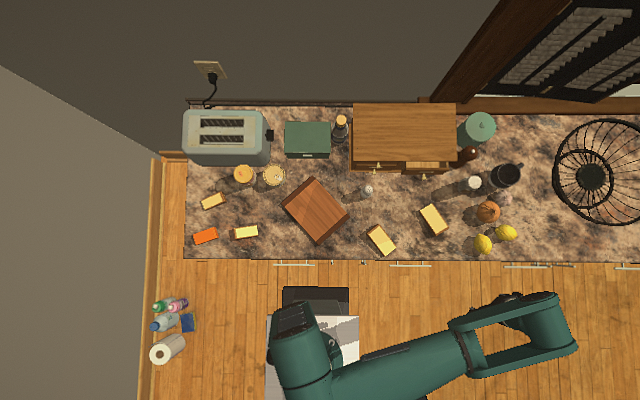

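View pics/side0.png

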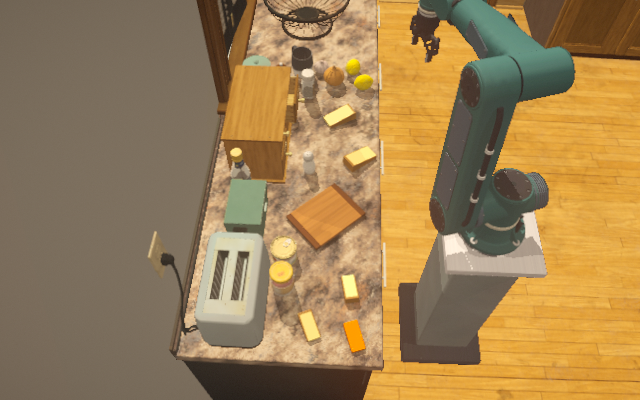

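```bash
cat > h.py <<'E'
from bench import *
import cv2,numpy as np
def frame(n): return grab_frame(n)
def und(f,p):
    K=f["camera_matrix"];d=np.array([f["k1"],0,0,0,0.])
    return cv2.undistortPoints(np.array(p,float).reshape(-1,1,2),K,d).reshape(-1,2)
def ray(f,p):
    q=und(f,p);d=np.c_[q,np.ones(len(q))]@f["R"];return -f["R"].T@f["t"],d
def onz(f,p,z):
    c,d=ray(f,p);s=(np.broadcast_to(z,len(d))-c[2])/d[:,2];return c+s[:,None]*d
def proj(f,X):
    return cv2.projectPoints(np.array(X,float).reshape(-1,1,3),cv2.Rodrigues(f["R"])[0],f["t"],f["camera_matrix"],np.array([f["k1"],0,0,0,0.]))[0].reshape(-1,2)
def crop(f,x0,y0,w,h,s): return cv2.resize(f["img"][y0:y0+h,x0:x0+w,::-1],None,fx=s,fy=s,interpolation=cv2.INTER_CUBIC)
def pale(f):
    hsv=cv2.cvtColor(f["img"],cv2.COLOR_RGB2HSV);return cv2.inRange(hsv,(18,60,150),(34,200,255))
def cheese(f,amin=80):
    m=pale(f)
    cs,_=cv2.findContours(m,cv2.RETR_EXTERNAL,cv2.CHAIN_APPROX_NONE);return [c for c in cs if cv2.contourArea(c)>amin]
E
python3 - <<'E'
from h import *
t=frame("top");s=frame("side")
a=crop(t,185,165,265,95,3);b=crop(s,270,60,120,300,2)
b=cv2.rotate(b,cv2.ROTATE_90_CLOCKWISE)
W=800;im=np.zeros((600,W,3),np.uint8);im[:285,:795]=a;im[290:530,:600]=b
cv2.imwrite("pics/c1.png",im)
for n,f in(("top",t),("side",s)):
    for c in cheese(f):
        r=cv2.minAreaRect(c);print(n,np.round(r[0],1),np.round(r[1],1),round(r[2],1),cv2.contourArea(c),np.round(onz(f,[r[0]],.025)[0],3))
hsv=cv2.cvtColor(t["img"],cv2.COLOR_RGB2HSV)
print(hsv[210,315],hsv[190,315],hsv[220,320],hsv[220,285])
E
```

```text
top [174.3 343.1] [17.5 20.1] 55.3 203.5 [0.063 0.459 0.025]
top [485. 243.] [12. 20.] 0.0 159.5 [ 0.402 -0.589  0.025]
top [381.9 240.6] [27.8 14.6] 52.1 358.0 [ 0.407 -0.237  0.025]
top [245.9 231.2] [10.  22.6] 81.3 185.5 [0.436 0.233 0.025]
top [508.1 231.8] [18.8 13. ] 26.6 171.5 [ 0.441 -0.669  0.025]
top [433.6 217.9] [28.8 14.4] 56.3 360.5 [ 0.486 -0.416  0.025]
top [211.5 201. ] [ 9.4 20.6] 63.4 159.5 [0.54  0.354 0.025]
top [474.5 182. ] [12. 13.] 90.0 119.0 [ 0.613 -0.561  0.025]
top [243.  173.5] [17. 18.] 90.0 256.5 [0.637 0.248 0.025]
top [274.  174.5] [21. 22.] 90.0 335.0 [0.635 0.14  0.025]
top [159.9 232. ] [  2.8 138.3] 3.1 207.5 [0.431 0.526 0.025]
top [144.8 278.5] [  2.6 241.5] 3.4 259.5 [0.274 0.569 0.025]
top [220.8 135.5] [67.2 23.4] 2.0 323.0 [0.773 0.329 0.025]
top [230.4 122.8] [50.1 18. ] 8.1 192.0 [0.819 0.297 0.025]
side [309.8 326.1] [33.8 14.9] 68.2 357.0 [0.538 0.359 0.025]
side [349.5 285.8] [24.1 13.1] 78.7 270.0 [0.434 0.236 0.025]
side [241.1 291.8] [12.  44.5] 7.6 148.5 [0.735 0.27  0.025]
side [280.5 270.5] [23. 23.] 0.0 424.0 [0.632 0.199 0.025]
side [283.  246.6] [23.3 26.6] 83.7 477.0 [0.631 0.121 0.025]
side [360.3 154.6] [14.8 28.6] 63.4 317.5 [ 0.406 -0.237  0.025]
side [338.  114.2] [14.7 29.1] 56.3 324.0 [ 0.485 -0.415  0.025]
side [262.2 100.1] [62.7 81.1] 4.2 3588.5 [ 0.759 -0.469  0.025]
side [518.   16.4] [42.  16.3] 38.9 254.5 [-0.257 -1.022  0.025]
side [501.  199.5] [399. 276.] 90.0 61989.5 [-0.041 -0.081  0.025]
[ 13 173 167] [ 13 172 159] [ 13 168 147] [13 83 77]
```

View pics/c1.png

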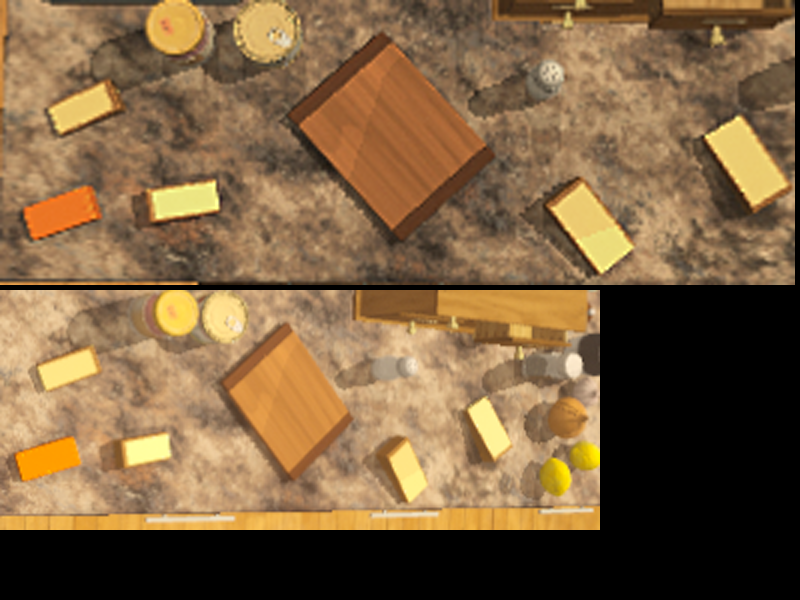

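```bash
cat >> h.py <<'E'
def onplane(f,p,c0,n):
    c,d=ray(f,p);s=((c0-c)@n)/(d@n);return c+s[:,None]*d
def wedge(f,px,nosedir,zc,tilt,base=0.):
    "contour nearest px -> centre of top face xy, axis angle deg (towards nosedir), dims"
    c=min(cheese(f),key=lambda c:np.hypot(*(np.mean(c[:,0],0)-px)))[:,0].astype(float)
    c0=onz(f,[c.mean(0)],base+zc)[0];u=np.array(nosedir,float);u/=np.hypot(*u)
    for _ in range(4):
        n=np.array([*(u*np.sin(tilt)),np.cos(tilt)])
        P=onplane(f,c,c0,n);(x,y),(w,h),a=cv2.minAreaRect(((P[:,:2]-c0[:2])*1000).astype(np.float32))
        b=cv2.boxPoints(((x,y),(w,h),a));e=b[1]-b[0] if np.hypot(*(b[1]-b[0]))>np.hypot(*(b[2]-b[1])) else b[2]-b[1]
        e=e/np.hypot(*e);u=e*np.sign(e@u);c0=np.array([c0[0]+x/1000,c0[1]+y/1000,base+zc])
    return c0[:2],np.degrees(np.arctan2(u[1],u[0])),(w,h)
E
python3 - <<'E'
from h import *
from scipy.spatial.transform import Rotation as Ro
t=frame("top");s=frame("side")
L=(.023,np.radians(9.9));S=(.0194,np.radians(10.7))
for nm,pt,ps,nd,(z,ti) in(("LA",(382,241),(360,155),(-1,-1),L),("LB",(434,218),(338,114),(1,1),L),("SA",(246,231),(349,286),(0,-1),S),("SB",(211,201),(310,326),(-.5,1),S)):
    for f,p in((t,pt),(s,ps)):
        c,a,d=wedge(f,np.array(p),nd,z,ti);print(nm,np.round(c,4),round(a,1),np.round(d,1))
for f,p in((t,(315,210)),(s,(325,216))):
    h=cv2.cvtColor(f["img"],cv2.COLOR_RGB2HSV);m=cv2.inRange(h,(5,120,60),(17,255,255))
    m=cv2.morphologyEx(m,cv2.MORPH_OPEN,np.ones((3,3)))
    cs,_=cv2.findContours(m,0,1)
    c=max((c for c in cs if cv2.pointPolygonTest(c,p,False)>=0),key=cv2.contourArea)
    P=onz(f,c[:,0],.015)[:,:2]*1000;r=cv2.minAreaRect(P.astype(np.float32));print("board",r,cv2.boxPoints(r).round().tolist())
o=get_obs();q=o["tool_rot"];R=Ro.from_quat(q[[1,2,3,0]]).as_matrix();print(R.round(3))
E
```

```text
LA [ 0.4065 -0.2372] -141.0 [95.8 50.5]
LA [ 0.4051 -0.239 ] -140.0 [99. 57.]
LB [ 0.4867 -0.4169] 31.2 [96.  50.8]
LB [ 0.4864 -0.4188] 32.3 [104.8  61.1]
SA [0.436  0.2335] -80.4 [34.6 75.5]
SA [0.4336 0.2325] -80.5 [37.5 77.6]
SB [0.5402 0.3561] 115.1 [33.3 72.3]
SB [0.541 0.354] 115.4 [38.6 81.7]
board ((512.99072265625, -5.3221282958984375), (200.7025604248047, 151.24496459960938), 42.38516616821289) [[388.0, -17.0], [490.0, -129.0], [638.0, 6.0], [536.0, 118.0]]
board ((507.036376953125, -1.008270263671875), (210.21861267089844, 164.39263916015625), 42.09732437133789) [[374.0, -10.0], [484.0, -132.0], [640.0, 8.0], [530.0, 130.0]]
[[-0.     0.415 -0.91 ]
 [ 0.001 -0.91  -0.415]
 [-1.    -0.001 -0.   ]]
```

Emit:
{"name": "carry_out", "arguments": {
  "series": [
    {"wx":-0.0873,"tx":0.025,"claw":100},
    {"wx":-0.0873,"tx":0.025},
    {"wx":-0.0873,"tx":0.025},
    {"ty":-0.0127,"tz":-0.038},
    {"ty":-0.0127,"tz":-0.038},
    {"ty":-0.0127,"tz":-0.038},
    {"ty":-0.0127,"tz":-0.038},
    {"ty":-0.0127,"tz":-0.038},
    {"ty":-0.0127,"tz":-0.038},
    {"ty":-0.0127,"tz":-0.038}
  ]
}}

```text
invalid input
```

Emit:
{"name": "carry_out", "arguments": {
  "series": [
    {"wx":-0.0873,"wy":0,"wz":0,"tx":0.025,"ty":0,"tz":0,"claw":100},
    {"wx":-0.0873,"wy":0,"wz":0,"tx":0.025,"ty":0,"tz":0,"claw":100},
    {"wx":-0.0873,"wy":0,"wz":0,"tx":0.025,"ty":0,"tz":0,"claw":100},
    {"wx":0,"wy":0,"wz":0,"tx":0,"ty":-0.0127,"tz":-0.038,"claw":100},
    {"wx":0,"wy":0,"wz":0,"tx":0,"ty":-0.0127,"tz":-0.038,"claw":100},
    {"wx":0,"wy":0,"wz":0,"tx":0,"ty":-0.0127,"tz":-0.038,"claw":100},
    {"wx":0,"wy":0,"wz":0,"tx":0,"ty":-0.0127,"tz":-0.038,"claw":100},
    {"wx":0,"wy":0,"wz":0,"tx":0,"ty":-0.0127,"tz":-0.038,"claw":100},
    {"wx":0,"wy":0,"wz":0,"tx":0,"ty":-0.0127,"tz":-0.038,"claw":100},
    {"wx":0,"wy":0,"wz":0,"tx":0,"ty":-0.0127,"tz":-0.038,"claw":100}
  ]
}}

```text
time_s: 1.13
position: [0.3774, -0.2609, 0.1705]
tool_rot: [0.239, 0.666, 0.239, -0.665]
force: [-0.2, -0.3, 0.0]
finger_gap: 0.0857
```

```bash
cat >> h.py <<'E'
from scipy.spatial.transform import Rotation as Ro
def Rt(yaw,tilt=0):
    "jaw axis y at yaw deg, tool x down; tilt: extra turn about tool y, deg"
    a=np.radians(yaw);y=np.array([np.cos(a),np.sin(a),0]);x=np.array([0,0,-1.])
    return np.c_[x,y,np.cross(x,y)]@Ro.from_euler('y',tilt,degrees=True).as_matrix()
def to(*tgts):
    "prints for each (x,y,z,yaw,tilt) turn, then shift along turned axes, from the previous"
    o=get_obs();q=o["tool_rot"];R=Ro.from_quat(q[[1,2,3,0]]).as_matrix();p=o["position"]
    print("now",p.round(4),R.round(3).tolist(),"q",o["joints"].round(2),"F",o["force"].round(1),"gap",round(o["finger_gap"],4),"t",o["time_s"])
    for x,y,z,*r in tgts:
        T=Rt(*r);w=Ro.from_matrix(R.T@T).as_rotvec();s=T.T@(np.array([x,y,z])-p)
        print("turn",w.round(4),"rows>=",np.degrees(np.linalg.norm(w)).round(1)/7.16,"shift",s.round(4),"rows>=",round(np.linalg.norm(s)/.0417,1));R,p=T,np.array([x,y,z])
E
python3 -c "
from h import *
to((.4066,-.2375,.05,-50.5),(.4066,-.2375,.015,-50.5))"
```

```text
now [ 0.3774 -0.2609  0.1705] [[0.001, 0.636, -0.772], [-0.001, -0.772, -0.636], [-1.0, 0.001, -0.0]] q [-0.73 -0.09  1.7  -0.    1.53  0.15] F [-0.2 -0.3  0. ] gap 0.0857 t 1.1333
turn [-0.0002 -0.0001 -0.0007] rows>= 0.0 shift [ 0.1205  0.0005 -0.0374] rows>= 3.0
turn [0. 0. 0.] rows>= 0.0 shift [0.035 0.    0.   ] rows>= 0.8
```

Emit:
{"name": "carry_out", "arguments": {
  "newtons": 40,
  "series": [
    {"wx":0,"wy":0,"wz":0,"tx":0.01,"ty":0,"tz":-0.0374,"claw":100},
    {"wx":0,"wy":0,"wz":0,"tx":0.035,"ty":0,"tz":0,"claw":100},
    {"wx":0,"wy":0,"wz":0,"tx":0.035,"ty":0,"tz":0,"claw":100},
    {"wx":0,"wy":0,"wz":0,"tx":0.035,"ty":0,"tz":0,"claw":100},
    {"wx":0,"wy":0,"wz":0,"tx":0.025,"ty":0,"tz":0,"claw":100},
    {"wx":0,"wy":0,"wz":0,"tx":0.0155,"ty":0,"tz":0,"claw":100},
    {"wx":0,"wy":0,"wz":0,"tx":0,"ty":0,"tz":0,"claw":0},
    {"wx":0,"wy":0,"wz":0,"tx":0,"ty":0,"tz":0,"claw":0},
    {"wx":0,"wy":0,"wz":0,"tx":0,"ty":0,"tz":0,"claw":0},
    {"wx":0,"wy":0,"wz":0,"tx":0,"ty":0,"tz":0,"claw":0}
  ]
}}

```text
time_s: 1.97
position: [0.407, -0.2399, 0.0168]
tool_rot: [0.24, 0.666, 0.238, -0.665]
force: [0.8, -0.2, -0.4]
finger_gap: 0.0549
```

```bash
python3 -c "
from h import *
B=(.513,-.0053)
to((.4066,-.2375,.07,-50.5),(*B,.07,-47.7),(*B,.031,-47.7))"
```

```text
now [ 0.407  -0.2399  0.0168] [[0.003, 0.636, -0.772], [-0.003, -0.772, -0.636], [-1.0, 0.004, -0.001]] q [-0.65  0.08  1.85 -0.    1.2   0.23] F [ 0.8 -0.2 -0.4] gap 0.0549 t 1.9667
turn [ 0.0002 -0.0009 -0.004 ] rows>= 0.02793296089385475 shift [-0.0532 -0.0021 -0.0012] rows>= 1.3
turn [-0.0489  0.      0.    ] rows>= 0.39106145251396646 shift [ 0.     -0.1001 -0.235 ] rows>= 6.1
turn [0. 0. 0.] rows>= 0.0 shift [0.039 0.    0.   ] rows>= 0.9
```

Emit:
{"name": "carry_out", "arguments": {
  "newtons": 40,
  "series": [
    {"wx":0,"wy":0,"wz":0,"tx":-0.025,"ty":0,"tz":0,"claw":0},
    {"wx":-0.049,"wy":0,"wz":0,"tx":-0.035,"ty":0,"tz":0,"claw":0},
    {"wx":0,"wy":0,"wz":0,"tx":0,"ty":-0.014,"tz":-0.033,"claw":0},
    {"wx":0,"wy":0,"wz":0,"tx":0,"ty":-0.014,"tz":-0.033,"claw":0},
    {"wx":0,"wy":0,"wz":0,"tx":0,"ty":-0.014,"tz":-0.033,"claw":0},
    {"wx":0,"wy":0,"wz":0,"tx":0,"ty":-0.014,"tz":-0.033,"claw":0},
    {"wx":0,"wy":0,"wz":0,"tx":0,"ty":-0.014,"tz":-0.033,"claw":0},
    {"wx":0,"wy":0,"wz":0,"tx":0,"ty":-0.014,"tz":-0.033,"claw":0},
    {"wx":0,"wy":0,"wz":0,"tx":0,"ty":-0.014,"tz":-0.033,"claw":0},
    {"wx":0,"wy":0,"wz":0,"tx":0,"ty":0,"tz":0,"claw":0}
  ]
}}

```text
time_s: 2.8
position: [0.5133, -0.0055, 0.0767]
tool_rot: [0.257, 0.661, 0.258, -0.657]
force: [0.3, -0.7, -1.2]
finger_gap: 0.0549
```

```bash
python3 -c "
from h import *
B=np.array((.513,-.0053))+.0012*Rt(-47.7)[:2,2]
to((*B,.034,-47.7))
cv2.imwrite('pics/g1.png',np.hstack([crop(frame('side'),260,100,130,150,3),crop(frame('top'),255,150,130,150,3)]))"
```

```text
now [ 0.5133 -0.0055  0.0767] [[0.005, 0.678, -0.735], [0.003, -0.735, -0.678], [-1.0, 0.001, -0.006]] q [-0.12  0.1   1.7   0.    1.34  0.7 ] F [ 0.3 -0.7 -1.2] gap 0.0549 t 2.8
turn [ 0.0064 -0.006  -0.0013] rows>= 0.06983240223463687 shift [ 0.0427 -0.0004  0.0013] rows>= 1.0
```

View pics/g1.png

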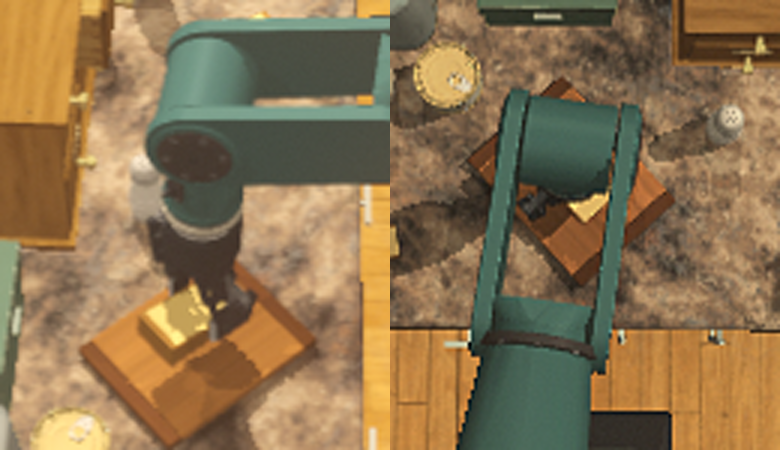

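Emit:
{"name": "carry_out", "arguments": {
  "newtons": 40,
  "series": [
    {"wx":0.006,"wy":-0.006,"wz":0,"tx":0.02,"ty":0,"tz":0.001,"claw":0},
    {"wx":0,"wy":0,"wz":0,"tx":0.015,"ty":0,"tz":0,"claw":0},
    {"wx":0,"wy":0,"wz":0,"tx":0.006,"ty":0,"tz":0,"claw":0},
    {"wx":0,"wy":0,"wz":0,"tx":0.003,"ty":0,"tz":0,"claw":0},
    {"wx":0,"wy":0,"wz":0,"tx":0,"ty":0,"tz":0,"claw":0},
    {"wx":0,"wy":0,"wz":0,"tx":0,"ty":0,"tz":0,"claw":0}
  ]
}}

```text
time_s: 3.4
position: [0.5101, -0.0126, 0.0318]
tool_rot: [-0.254, -0.659, -0.252, 0.662]
force: [0.6, -0.0, -0.7]
finger_gap: 0.0551
```

```bash
python3 -c "
from h import *
B=np.array((.513,-.0053))+.0012*Rt(-47.7)[:2,2]
to((*B,.032,-47.7))"
```

```text
now [ 0.5101 -0.0126  0.0318] [[-0.003, 0.668, -0.744], [-0.005, -0.744, -0.668], [-1.0, 0.002, 0.005]] q [-0.13  0.15  1.75 -0.01  1.25  0.71] F [ 0.6 -0.  -0.7] gap 0.0551 t 3.4
turn [-0.0071  0.005  -0.0016] rows>= 0.06983240223463687 shift [-0.0002 -0.0035 -0.0059] rows>= 0.2
```

Emit:
{"name": "carry_out", "arguments": {
  "newtons": 40,
  "series": [
    {"wx":0,"wy":0,"wz":0,"tx":-0.004,"ty":0,"tz":0,"claw":0},
    {"wx":-0.007,"wy":0.005,"wz":-0.0015,"tx":0,"ty":-0.0035,"tz":-0.006,"claw":0},
    {"wx":0,"wy":0,"wz":0,"tx":0,"ty":0,"tz":0,"claw":0},
    {"wx":0,"wy":0,"wz":0,"tx":0,"ty":0,"tz":0,"claw":0},
    {"wx":0,"wy":0,"wz":0,"tx":0.004,"ty":0,"tz":0,"claw":0},
    {"wx":0,"wy":0,"wz":0,"tx":0,"ty":0,"tz":0,"claw":0},
    {"wx":0,"wy":0,"wz":0,"tx":0,"ty":0,"tz":0,"claw":0},
    {"wx":0,"wy":0,"wz":0,"tx":0,"ty":0,"tz":0,"claw":0}
  ]
}}

```text
time_s: 4.07
position: [0.5121, -0.005, 0.0309]
tool_rot: [-0.255, -0.659, -0.256, 0.66]
force: [1.5, 0.5, 0.7]
finger_gap: 0.0553
```

```bash
python3 -c "
from h import *
B=np.array((.513,-.0053))+.0012*Rt(-47.7)[:2,2]
to((*B,.032,-47.7))"
```

```text
now [ 0.5121 -0.005   0.0309] [[-0.001, 0.674, -0.739], [0.0, -0.739, -0.674], [-1.0, -0.001, 0.0]] q [-0.12  0.15  1.74  0.    1.25  0.71] F [1.5 0.5 0.7] gap 0.0553 t 4.0667
turn [0.0014 0.0004 0.0009] rows>= 0.013966480446927375 shift [-0.0011  0.0008  0.0008] rows>= 0.0
```

Emit:
{"name": "carry_out", "arguments": {
  "newtons": 40,
  "series": [
    {"wx":0,"wy":0,"wz":0,"tx":0,"ty":0,"tz":0,"claw":100},
    {"wx":0,"wy":0,"wz":0,"tx":0,"ty":0,"tz":0,"claw":100},
    {"wx":0,"wy":0,"wz":0,"tx":0,"ty":0,"tz":0,"claw":100},
    {"wx":0,"wy":0,"wz":0,"tx":0,"ty":0,"tz":0,"claw":100},
    {"wx":0,"wy":0,"wz":0,"tx":-0.015,"ty":0,"tz":0,"claw":100},
    {"wx":0,"wy":0,"wz":0,"tx":-0.03,"ty":0,"tz":0,"claw":100},
    {"wx":0.0925,"wy":0,"wz":0,"tx":-0.03,"ty":0,"tz":0,"claw":100},
    {"wx":0.0925,"wy":0,"wz":0,"tx":-0.02,"ty":0,"tz":0,"claw":100}
  ]
}}

```text
time_s: 4.73
position: [0.5127, -0.0051, 0.1284]
tool_rot: [0.192, 0.681, 0.192, -0.68]
force: [0.6, -0.5, 1.1]
finger_gap: 0.0855
```

```bash
python3 -c "
from h import *
to((.4857,-.4183,.12,-58.3),(.4857,-.4183,.015,-58.3))"
```

```text
now [ 0.5127 -0.0051  0.1284] [[0.001, 0.523, -0.852], [0.0, -0.852, -0.523], [-1.0, 0.001, -0.001]] q [-0.12  0.06  1.64  0.    1.45  0.9 ] F [ 0.6 -0.5  1.1] gap 0.0855 t 4.7333
turn [-0.003  -0.0009 -0.0005] rows>= 0.02793296089385475 shift [0.0084 0.3374 0.2401] rows>= 9.9
turn [0. 0. 0.] rows>= 0.0 shift [0.105 0.    0.   ] rows>= 2.5
```

Emit:
{"name": "carry_out", "arguments": {
  "series": [
    {"wx":0,"wy":0,"wz":0,"tx":0,"ty":0.0307,"tz":0.0218,"claw":100},
    {"wx":0,"wy":0,"wz":0,"tx":0,"ty":0.0307,"tz":0.0218,"claw":100},
    {"wx":0,"wy":0,"wz":0,"tx":0,"ty":0.0307,"tz":0.0218,"claw":100},
    {"wx":0,"wy":0,"wz":0,"tx":0,"ty":0.0307,"tz":0.0218,"claw":100},
    {"wx":0,"wy":0,"wz":0,"tx":0,"ty":0.0307,"tz":0.0218,"claw":100},
    {"wx":0,"wy":0,"wz":0,"tx":0,"ty":0.0307,"tz":0.0218,"claw":100},
    {"wx":0,"wy":0,"wz":0,"tx":0,"ty":0.0307,"tz":0.0218,"claw":100},
    {"wx":0,"wy":0,"wz":0,"tx":0,"ty":0.0307,"tz":0.0218,"claw":100},
    {"wx":0,"wy":0,"wz":0,"tx":0,"ty":0.0307,"tz":0.0218,"claw":100},
    {"wx":0,"wy":0,"wz":0,"tx":0,"ty":0.0307,"tz":0.0218,"claw":100}
  ]
}}

```text
time_s: 5.57
position: [0.4877, -0.3826, 0.1254]
tool_rot: [-0.193, -0.679, -0.194, 0.681]
force: [1.7, 0.4, 0.6]
finger_gap: 0.0851
```

Emit:
{"name": "carry_out", "arguments": {
  "series": [
    {"wx":0,"wy":0,"wz":0,"tx":0.02,"ty":0.0307,"tz":0.0218,"claw":100},
    {"wx":0,"wy":0,"wz":0,"tx":0.02,"ty":0,"tz":0,"claw":100},
    {"wx":0,"wy":0,"wz":0,"tx":0,"ty":0,"tz":0,"claw":100},
    {"wx":0,"wy":0,"wz":0,"tx":0,"ty":0,"tz":0,"claw":100},
    {"wx":0,"wy":0,"wz":0,"tx":0,"ty":0,"tz":0,"claw":100}
  ]
}}

```text
time_s: 5.98
position: [0.4863, -0.4167, 0.0867]
tool_rot: [-0.194, -0.68, -0.194, 0.68]
force: [0.6, -0.1, 0.1]
finger_gap: 0.0852
```

```bash
python3 - <<'E'
from h import *
to((.4857,-.4183,.05,-58.3),(.4857,-.4183,.015,-58.3))
L=(.023,np.radians(9.9))
t=frame("top");s=frame("side")
for f in(t,s):
    p=proj(f,[(.513,-.0053,.038)])[0]
    c,a,d=wedge(f,p,(-1,-1),*L,base=.015);print(np.round(c,4),round(a,1),np.round(d,1))
cv2.imwrite('pics/g2.png',np.hstack([crop(s,260,100,130,150,3),crop(t,255,150,130,150,3)]))
E
```

```text
now [ 0.4863 -0.4167  0.0867] [[-0.001, 0.528, -0.85], [0.001, -0.85, -0.528], [-1.0, -0.001, 0.001]] q [-0.8   0.36  1.36 -0.    1.42  0.22] F [ 0.6 -0.1  0.1] gap 0.0852 t 5.9833
turn [0.0024 0.0009 0.0012] rows>= 0.02793296089385475 shift [0.0367 0.001  0.0014] rows>= 0.9
turn [0. 0. 0.] rows>= 0.0 shift [0.035 0.    0.   ] rows>= 0.8
[ 0.5133 -0.0037] -138.2 [96.2 51.4]
[ 0.5124 -0.0031] -138.4 [99.3 54.2]
```

View pics/g2.png

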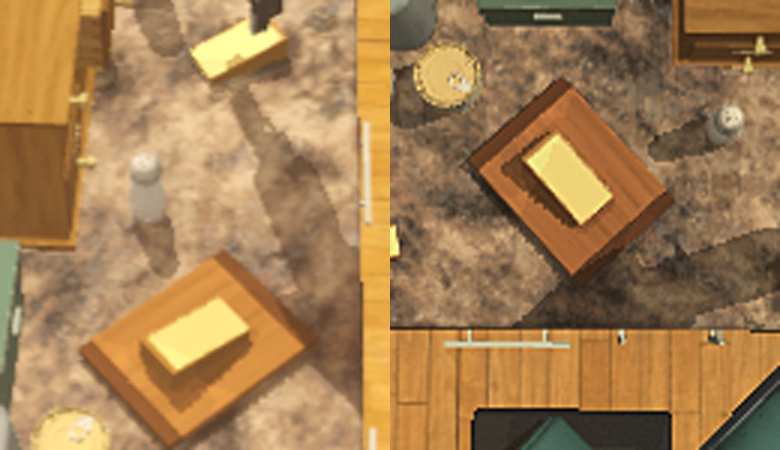

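Emit:
{"name": "carry_out", "arguments": {
  "newtons": 40,
  "series": [
    {"wx":0.0024,"wy":0.001,"wz":0.001,"tx":0.025,"ty":0.001,"tz":0.0014,"claw":100},
    {"wx":0,"wy":0,"wz":0,"tx":0.025,"ty":0,"tz":0,"claw":100},
    {"wx":0,"wy":0,"wz":0,"tx":0.0215,"ty":0,"tz":0,"claw":100},
    {"wx":0,"wy":0,"wz":0,"tx":0,"ty":0,"tz":0,"claw":100},
    {"wx":0,"wy":0,"wz":0,"tx":0,"ty":0,"tz":0,"claw":0},
    {"wx":0,"wy":0,"wz":0,"tx":0,"ty":0,"tz":0,"claw":0},
    {"wx":0,"wy":0,"wz":0,"tx":0,"ty":0,"tz":0,"claw":0},
    {"wx":0,"wy":0,"wz":0,"tx":0,"ty":0,"tz":0,"claw":0},
    {"wx":0,"wy":0,"wz":0,"tx":0,"ty":0,"tz":0,"claw":0}
  ]
}}

```text
time_s: 6.83
position: [0.4868, -0.4203, 0.0179]
tool_rot: [0.194, 0.681, 0.191, -0.679]
force: [0.1, 1.5, 6.0]
finger_gap: 0.0551
```

```bash
python3 -c "
from h import *
to((.4857,-.4183,.015,-58.3),(.4857,-.4183,.13,-58.3),(.5133,-.0038,.13,-47.9))"
```

```text
now [ 0.4868 -0.4203  0.0179] [[0.004, 0.525, -0.851], [-0.004, -0.851, -0.525], [-1.0, 0.005, -0.001]] q [-0.8   0.43  1.42  0.    1.29  0.22] F [0.1 1.5 6. ] gap 0.0551 t 6.8333
turn [-0.0007 -0.0013 -0.005 ] rows>= 0.04189944134078212 shift [ 0.0029 -0.0022 -0.0001] rows>= 0.1
turn [0. 0. 0.] rows>= 0.0 shift [-0.115  0.     0.   ] rows>= 2.8
turn [-0.1815  0.      0.    ] rows>= 1.452513966480447 shift [ 0.     -0.289  -0.2984] rows>= 10.0
```

Emit:
{"name": "carry_out", "arguments": {
  "series": [
    {"wx":0,"wy":0,"wz":0,"tx":-0.02,"ty":0,"tz":0,"claw":0},
    {"wx":0,"wy":0,"wz":0,"tx":-0.035,"ty":0,"tz":0,"claw":0},
    {"wx":-0.0907,"wy":0,"wz":0,"tx":-0.035,"ty":0,"tz":0,"claw":0},
    {"wx":-0.0907,"wy":0,"wz":0,"tx":-0.025,"ty":0,"tz":0,"claw":0},
    {"wx":0,"wy":0,"wz":0,"tx":0,"ty":-0.0262,"tz":-0.0271,"claw":0},
    {"wx":0,"wy":0,"wz":0,"tx":0,"ty":-0.0262,"tz":-0.0271,"claw":0},
    {"wx":0,"wy":0,"wz":0,"tx":0,"ty":-0.0262,"tz":-0.0271,"claw":0},
    {"wx":0,"wy":0,"wz":0,"tx":0,"ty":-0.0262,"tz":-0.0271,"claw":0},
    {"wx":0,"wy":0,"wz":0,"tx":0,"ty":-0.0262,"tz":-0.0271,"claw":0},
    {"wx":0,"wy":0,"wz":0,"tx":0,"ty":-0.0262,"tz":-0.0271,"claw":0}
  ]
}}

```text
time_s: 7.67
position: [0.5003, -0.1918, 0.1298]
tool_rot: [-0.253, -0.66, -0.253, 0.66]
force: [0.5, -0.1, -2.0]
finger_gap: 0.055
```

Emit:
{"name": "carry_out", "arguments": {
  "series": [
    {"wx":0,"wy":0,"wz":0,"tx":0,"ty":-0.0262,"tz":-0.0271,"claw":0},
    {"wx":0,"wy":0,"wz":0,"tx":0,"ty":-0.0262,"tz":-0.0271,"claw":0},
    {"wx":0,"wy":0,"wz":0,"tx":0,"ty":-0.0262,"tz":-0.0271,"claw":0},
    {"wx":0,"wy":0,"wz":0,"tx":0,"ty":-0.0262,"tz":-0.0271,"claw":0},
    {"wx":0,"wy":0,"wz":0,"tx":0,"ty":-0.0262,"tz":-0.0271,"claw":0},
    {"wx":0,"wy":0.0576,"wz":0,"tx":0,"ty":0,"tz":0,"claw":0},
    {"wx":0,"wy":0.0576,"wz":0,"tx":0,"ty":0,"tz":0,"claw":0},
    {"wx":0,"wy":0.0576,"wz":0,"tx":0,"ty":0,"tz":0,"claw":0},
    {"wx":0,"wy":0,"wz":0,"tx":0,"ty":0,"tz":0,"claw":0},
    {"wx":0,"wy":0,"wz":0,"tx":0,"ty":0,"tz":0,"claw":0}
  ]
}}

```text
time_s: 8.5
position: [0.513, -0.0059, 0.1296]
tool_rot: [0.231, 0.714, 0.274, -0.601]
force: [-0.3, 0.6, -1.9]
finger_gap: 0.0552
```

```bash
python3 -c "
from h import *
R=Rt(-47.9,9.9);T=np.array([.5133,-.0038,.0498])-R@[.0064,0,-.0001]
to((*(T-R[:,0]*.02),-47.9,9.9),(*T,-47.9,9.9));print(T)"
```

```text
now [ 0.513  -0.0059  0.1296] [[0.127, 0.669, -0.733], [0.114, -0.743, -0.659], [-0.985, -0.0, -0.17]] q [-0.21 -0.02  1.73  0.14  1.34  0.61] F [-0.3  0.6 -1.9] gap 0.0552 t 8.5
turn [-0.0022  0.0015 -0.0001] rows>= 0.02793296089385475 shift [ 0.0525 -0.0014  0.0123] rows>= 1.3
turn [0. 0. 0.] rows>= 0.0 shift [ 0.02 -0.    0.  ] rows>= 0.5
[ 0.51241048 -0.00460375  0.05608751]
```

Emit:
{"name": "carry_out", "arguments": {
  "series": [
    {"wx":-0.002,"wy":0.0015,"wz":0,"tx":0.025,"ty":-0.0014,"tz":0.0123,"claw":0},
    {"wx":0,"wy":0,"wz":0,"tx":0.0275,"ty":0,"tz":0,"claw":0},
    {"wx":0,"wy":0,"wz":0,"tx":0.01,"ty":0,"tz":0,"claw":0},
    {"wx":0,"wy":0,"wz":0,"tx":0,"ty":0,"tz":0,"claw":0},
    {"wx":0,"wy":0,"wz":0,"tx":0,"ty":0,"tz":0,"claw":0},
    {"wx":0,"wy":0,"wz":0,"tx":0,"ty":0,"tz":0,"claw":0},
    {"wx":0,"wy":0,"wz":0,"tx":0,"ty":0,"tz":0,"claw":0}
  ]
}}

```text
time_s: 9.08
position: [0.5132, -0.0055, 0.068]
tool_rot: [0.232, 0.716, 0.275, -0.599]
force: [0.5, 0.5, -1.4]
finger_gap: 0.0548
```

```bash
python3 -c "
from h import *
R=Rt(-47.9,9.9);T=np.array([.5133,-.0038,.0498])-R@[.0064,0,-.0001]
to((*T,-47.9,9.9))
cv2.imwrite('pics/g3.png',np.hstack([crop(frame('side'),280,130,100,120,4),crop(frame('top'),265,150,100,120,4)]))"
```

```text
now [ 0.5132 -0.0055  0.068 ] [[0.132, 0.671, -0.73], [0.115, -0.741, -0.661], [-0.985, 0.003, -0.175]] q [-0.21  0.03  1.8   0.15  1.2   0.58] F [ 0.5  0.5 -1.4] gap 0.0548 t 9.0833
turn [ 0.0015 -0.0033 -0.0028] rows>= 0.04189944134078212 shift [ 0.0117 -0.0012  0.002 ] rows>= 0.3
```

View pics/g3.png

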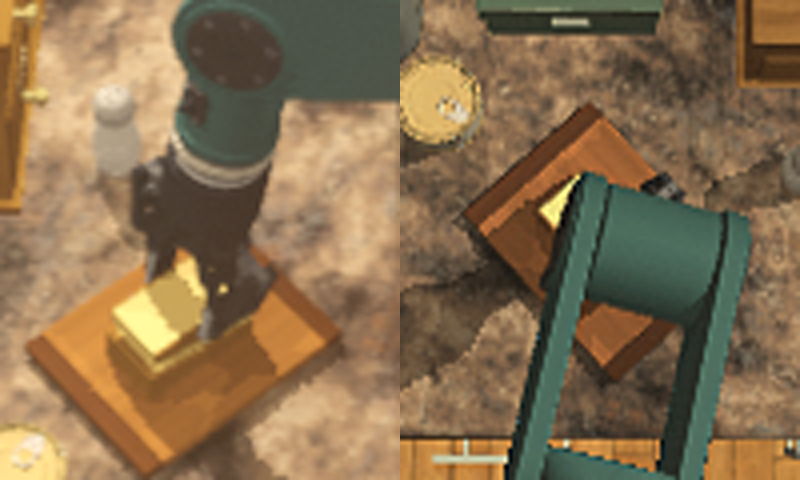

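Emit:
{"name": "carry_out", "arguments": {
  "series": [
    {"wx":0.0015,"wy":-0.003,"wz":-0.003,"tx":0.005,"ty":-0.0012,"tz":0.002,"claw":0},
    {"wx":0,"wy":0,"wz":0,"tx":0.004,"ty":0,"tz":0,"claw":0},
    {"wx":0,"wy":0,"wz":0,"tx":0.002,"ty":0,"tz":0,"claw":0},
    {"wx":0,"wy":0,"wz":0,"tx":0,"ty":0,"tz":0,"claw":0},
    {"wx":0,"wy":0,"wz":0,"tx":0,"ty":0,"tz":0,"claw":0},
    {"wx":0,"wy":0,"wz":0,"tx":0,"ty":0,"tz":0,"claw":0}
  ]
}}

```text
time_s: 9.68
position: [0.5109, -0.0046, 0.0552]
tool_rot: [0.23, 0.714, 0.276, -0.602]
force: [-2.7, -1.4, 4.6]
finger_gap: 0.0553
```

```bash
python3 -c "
from h import *
R=Rt(-47.9,9.9);T=np.array([.5133,-.0038,.0498])-R@[.0064,0,-.0001]
to((*T,-47.9,9.9))"
```

```text
now [ 0.5109 -0.0046  0.0552] [[0.124, 0.67, -0.732], [0.116, -0.742, -0.66], [-0.985, -0.003, -0.17]] q [-0.21  0.05  1.82  0.15  1.18  0.58] F [-2.7 -1.4  4.6] gap 0.0553 t 9.6833
turn [-0.0006  0.0018  0.0027] rows>= 0.02793296089385475 shift [-0.0007  0.0011 -0.0013] rows>= 0.0
```

Emit:
{"name": "carry_out", "arguments": {
  "series": [
    {"wx":0,"wy":0,"wz":0,"tx":0,"ty":0,"tz":0,"claw":100},
    {"wx":0,"wy":0,"wz":0,"tx":0,"ty":0,"tz":0,"claw":100},
    {"wx":0,"wy":0,"wz":0,"tx":0,"ty":0,"tz":0,"claw":100},
    {"wx":0,"wy":0,"wz":0,"tx":0,"ty":0,"tz":0,"claw":100},
    {"wx":0,"wy":0,"wz":0,"tx":-0.015,"ty":0,"tz":0,"claw":100},
    {"wx":0,"wy":0,"wz":0,"tx":-0.03,"ty":0,"tz":0,"claw":100},
    {"wx":0,"wy":0,"wz":0,"tx":-0.03,"ty":0,"tz":0,"claw":100},
    {"wx":0,"wy":-0.0576,"wz":0,"tx":0,"ty":0,"tz":0,"claw":100},
    {"wx":0,"wy":-0.0576,"wz":0,"tx":0,"ty":0,"tz":0,"claw":100},
    {"wx":0,"wy":-0.0576,"wz":0,"tx":0,"ty":0,"tz":0,"claw":100}
  ]
}}

```text
time_s: 10.52
position: [0.5021, -0.0136, 0.13]
tool_rot: [-0.254, -0.659, -0.254, 0.661]
force: [0.3, 0.0, 0.3]
finger_gap: 0.0855
```

```bash
python3 -c "
from h import *
c=np.array([.4350,.2330])-.0009*np.array([np.cos(np.radians(-80.4)),np.sin(np.radians(-80.4))]);print(c)
to((*c,.13,9.6),(*c,.06,9.6))"
```

```text
[0.43484991 0.2338874 ]
now [ 0.5021 -0.0136  0.13  ] [[-0.002, 0.67, -0.743], [-0.001, -0.743, -0.67], [-1.0, -0.001, 0.002]] q [-0.14  0.04  1.66 -0.    1.45  0.7 ] F [0.3 0.  0.3] gap 0.0855 t 10.5167
turn [-1.0046  0.0019  0.002 ] rows>= 8.044692737430168 shift [-0.     -0.025  -0.2552] rows>= 6.1
turn [0. 0. 0.] rows>= 0.0 shift [0.07 0.   0.  ] rows>= 1.7
```

Emit:
{"name": "carry_out", "arguments": {
  "series": [
    {"wx":-0.1116,"wy":0,"wz":0,"tx":0,"ty":0,"tz":0,"claw":100},
    {"wx":-0.1116,"wy":0,"wz":0,"tx":0,"ty":0,"tz":0,"claw":100},
    {"wx":-0.1116,"wy":0,"wz":0,"tx":0,"ty":0,"tz":0,"claw":100},
    {"wx":-0.1116,"wy":0,"wz":0,"tx":0,"ty":0,"tz":0,"claw":100},
    {"wx":-0.1116,"wy":0,"wz":0,"tx":0,"ty":0,"tz":0,"claw":100},
    {"wx":-0.1116,"wy":0,"wz":0,"tx":0,"ty":0,"tz":0,"claw":100},
    {"wx":-0.1116,"wy":0,"wz":0,"tx":0,"ty":0,"tz":0,"claw":100},
    {"wx":-0.1116,"wy":0,"wz":0,"tx":0,"ty":0,"tz":0,"claw":100},
    {"wx":-0.1116,"wy":0,"wz":0,"tx":0,"ty":0,"tz":0,"claw":100}
  ]
}}

```text
time_s: 11.27
position: [0.5016, -0.013, 0.1285]
tool_rot: [0.54, 0.454, 0.543, -0.455]
force: [0.2, 0.6, 0.2]
finger_gap: 0.0852
```

Emit:
{"name": "carry_out", "arguments": {
  "series": [
    {"wx":0,"wy":0,"wz":0,"tx":0,"ty":-0.0036,"tz":-0.0365,"claw":100},
    {"wx":0,"wy":0,"wz":0,"tx":0,"ty":-0.0036,"tz":-0.0365,"claw":100},
    {"wx":0,"wy":0,"wz":0,"tx":0,"ty":-0.0036,"tz":-0.0365,"claw":100},
    {"wx":0,"wy":0,"wz":0,"tx":0,"ty":-0.0036,"tz":-0.0365,"claw":100},
    {"wx":0,"wy":0,"wz":0,"tx":0,"ty":-0.0036,"tz":-0.0365,"claw":100},
    {"wx":0,"wy":0,"wz":0,"tx":0,"ty":-0.0036,"tz":-0.0365,"claw":100},
    {"wx":0,"wy":0,"wz":0,"tx":0.03,"ty":-0.0036,"tz":-0.0365,"claw":100},
    {"wx":0,"wy":0,"wz":0,"tx":0.03,"ty":0,"tz":0,"claw":100},
    {"wx":0,"wy":0,"wz":0,"tx":0,"ty":0,"tz":0,"claw":100},
    {"wx":0,"wy":0,"wz":0,"tx":0,"ty":0,"tz":0,"claw":100}
  ]
}}

```text
time_s: 12.1
position: [0.4332, 0.2299, 0.0711]
tool_rot: [0.539, 0.454, 0.542, -0.458]
force: [0.1, 1.1, 0.7]
finger_gap: 0.0853
```

```bash
python3 - <<'E'
from h import *
to((.4348,.2339,.019,9.6))
t=frame("top");s=frame("side")
for f in(t,s):
    p=proj(f,[(.513,-.0053,.061)])[0]
    c,a,d=wedge(f,p,(1,1),.0613,0.);print(np.round(c,4),round(a,1),np.round(d,1))
cv2.imwrite('pics/g4.png',np.hstack([crop(s,280,150,100,120,4),crop(t,265,150,100,120,4)]))
E
```

```text
now [0.4332 0.2299 0.0711] [[-0.008, 0.986, 0.168], [-0.001, 0.168, -0.986], [-1.0, -0.008, -0.0]] q [0.37 0.06 1.75 0.   1.33 0.2 ] F [0.1 1.1 0.7] gap 0.0853 t 12.1
turn [ 0.0017 -0.0004  0.0081] rows>= 0.06983240223463687 shift [ 0.0521  0.0022 -0.0037] rows>= 1.3
[ 0.5116 -0.0039] 41.9 [97.6 51.1]
[ 0.5105 -0.0015] 41.6 [107.   54.7]
```

View pics/g4.png

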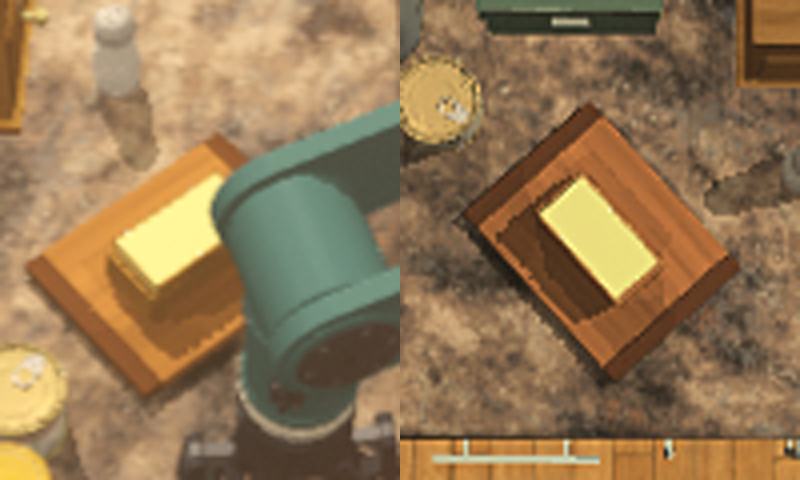

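Emit:
{"name": "carry_out", "arguments": {
  "series": [
    {"wx":0.0017,"wy":0,"wz":0.008,"tx":0.02,"ty":0.0022,"tz":-0.0037,"claw":100},
    {"wx":0,"wy":0,"wz":0,"tx":0.02,"ty":0,"tz":0,"claw":100},
    {"wx":0,"wy":0,"wz":0,"tx":0.01,"ty":0,"tz":0,"claw":100},
    {"wx":0,"wy":0,"wz":0,"tx":0,"ty":0,"tz":0,"claw":100},
    {"wx":0,"wy":0,"wz":0,"tx":0,"ty":0,"tz":0,"claw":0},
    {"wx":0,"wy":0,"wz":0,"tx":0,"ty":0,"tz":0,"claw":0},
    {"wx":0,"wy":0,"wz":0,"tx":0,"ty":0,"tz":0,"claw":0},
    {"wx":0,"wy":0,"wz":0,"tx":0,"ty":0,"tz":0,"claw":0},
    {"wx":0,"wy":0,"wz":0,"tx":0,"ty":0,"tz":0,"claw":0},
    {"wx":0,"wy":0,"wz":0,"tx":0,"ty":0,"tz":0,"claw":0}
  ]
}}

```text
time_s: 13.03
position: [0.4377, 0.2348, 0.0244]
tool_rot: [0.541, 0.459, 0.539, -0.454]
force: [-0.2, -1.0, 6.0]
finger_gap: 0.0386
```

```bash
python3 -c "
from h import *
to((.4348,.2339,.02,9.6),(.4348,.2339,.14,42.1),(.5125,-.0035,.14,42.1))"
```

```text
now [0.4377 0.2348 0.0244] [[0.008, 0.986, 0.166], [0.003, 0.166, -0.986], [-1.0, 0.008, -0.002]] q [0.38 0.12 1.79 0.   1.22 0.21] F [-0.2 -1.   6. ] gap 0.0386 t 13.0333
turn [-0.0009 -0.0022 -0.008 ] rows>= 0.06983240223463687 shift [ 0.0044 -0.003   0.0004] rows>= 0.1
turn [-0.5672  0.      0.    ] rows>= 4.539106145251397 shift [-0.12  0.    0.  ] rows>= 2.9
turn [0. 0. 0.] rows>= 0.0 shift [ 0.     -0.1015  0.2282] rows>= 6.0
```

Emit:
{"name": "carry_out", "arguments": {
  "series": [
    {"wx":0,"wy":0,"wz":0,"tx":-0.02,"ty":0,"tz":0,"claw":0},
    {"wx":-0.1134,"wy":0,"wz":0,"tx":-0.025,"ty":0,"tz":0,"claw":0},
    {"wx":-0.1134,"wy":0,"wz":0,"tx":-0.025,"ty":0,"tz":0,"claw":0},
    {"wx":-0.1134,"wy":0,"wz":0,"tx":-0.025,"ty":0,"tz":0,"claw":0},
    {"wx":-0.1134,"wy":0,"wz":0,"tx":-0.021,"ty":0,"tz":0,"claw":0},
    {"wx":-0.1134,"wy":0,"wz":0,"tx":0,"ty":0,"tz":0,"claw":0},
    {"wx":0,"wy":0,"wz":0,"tx":0,"ty":-0.0145,"tz":0.0326,"claw":0},
    {"wx":0,"wy":0,"wz":0,"tx":0,"ty":-0.0145,"tz":0.0326,"claw":0},
    {"wx":0,"wy":0,"wz":0,"tx":0,"ty":-0.0145,"tz":0.0326,"claw":0},
    {"wx":0,"wy":0,"wz":0,"tx":0,"ty":-0.0145,"tz":0.0326,"claw":0}
  ]
}}

```text
time_s: 13.87
position: [0.4799, 0.0973, 0.1382]
tool_rot: [0.647, 0.288, 0.645, -0.286]
force: [1.1, 0.8, -1.6]
finger_gap: 0.0386
```

Emit:
{"name": "carry_out", "arguments": {
  "series": [
    {"wx":0,"wy":0,"wz":0,"tx":0,"ty":-0.0145,"tz":0.0326,"claw":0},
    {"wx":0,"wy":0,"wz":0,"tx":0,"ty":-0.0145,"tz":0.0326,"claw":0},
    {"wx":0,"wy":0,"wz":0,"tx":0.02,"ty":-0.0145,"tz":0.0326,"claw":0},
    {"wx":0,"wy":0,"wz":0,"tx":0.015,"ty":0,"tz":0,"claw":0},
    {"wx":0,"wy":0,"wz":0,"tx":0,"ty":0,"tz":0,"claw":0},
    {"wx":0,"wy":0,"wz":0,"tx":0,"ty":0,"tz":0,"claw":0},
    {"wx":0,"wy":0,"wz":0,"tx":0,"ty":0,"tz":0,"claw":0}
  ]
}}

```text
time_s: 14.45
position: [0.5134, -0.0024, 0.1039]
tool_rot: [0.647, 0.289, 0.645, -0.285]
force: [0.3, -0.6, -1.3]
finger_gap: 0.0388
```

```bash
python3 -c "
from h import *
T=np.array([.5125,-.0035,.0613+.0097])-Rt(42.1)@[.0147,0,.0004]
to((*T,42.1));print(T)"
```

```text
now [ 0.5134 -0.0024  0.1039] [[0.005, 0.742, 0.67], [0.003, 0.67, -0.742], [-1.0, 0.005, 0.001]] q [-0.12  0.08  1.67  0.    1.39 -0.85] F [ 0.3 -0.6 -1.3] gap 0.0388 t 14.45
turn [-0.0001  0.0008 -0.0053] rows>= 0.04189944134078212 shift [ 0.0182 -0.0014 -0.0002] rows>= 0.4
[ 0.51223183 -0.00320321  0.0857    ]
```

Emit:
{"name": "carry_out", "arguments": {
  "series": [
    {"wx":0,"wy":0,"wz":-0.005,"tx":0.008,"ty":-0.0014,"tz":0,"claw":0},
    {"wx":0,"wy":0,"wz":0,"tx":0.006,"ty":0,"tz":0,"claw":0},
    {"wx":0,"wy":0,"wz":0,"tx":0.003,"ty":0,"tz":0,"claw":0},
    {"wx":0,"wy":0,"wz":0,"tx":0.001,"ty":0,"tz":0,"claw":0},
    {"wx":0,"wy":0,"wz":0,"tx":0,"ty":0,"tz":0,"claw":0},
    {"wx":0,"wy":0,"wz":0,"tx":0,"ty":0,"tz":0,"claw":0},
    {"wx":0,"wy":0,"wz":0,"tx":0,"ty":0,"tz":0,"claw":0}
  ]
}}

```text
time_s: 15.03
position: [0.5127, -0.0041, 0.0858]
tool_rot: [0.647, 0.287, 0.645, -0.287]
force: [-0.7, -0.2, -0.4]
finger_gap: 0.0388
```

```bash
python3 -c "
from h import *
T=np.array([.5125,-.0035,.0613+.0097])-Rt(42.1)@[.0147,0,.0004]
to((*T,42.1));print(T)"
```

```text
now [ 0.5127 -0.0041  0.0858] [[0.001, 0.743, 0.67], [-0.001, 0.67, -0.743], [-1.0, 0.0, 0.002]] q [-0.12  0.09  1.69 -0.    1.36 -0.85] F [-0.7 -0.2 -0.4] gap 0.0388 t 15.0333
turn [-0.001   0.0016 -0.0004] rows>= 0.013966480446927375 shift [ 0.0001  0.0002 -0.001 ] rows>= 0.0
[ 0.51223183 -0.00320321  0.0857    ]
```

Emit:
{"name": "carry_out", "arguments": {
  "series": [
    {"wx":0,"wy":0,"wz":0,"tx":0.0005,"ty":0,"tz":0,"claw":100},
    {"wx":0,"wy":0,"wz":0,"tx":0,"ty":0,"tz":0,"claw":100},
    {"wx":0,"wy":0,"wz":0,"tx":0,"ty":0,"tz":0,"claw":100},
    {"wx":0,"wy":0,"wz":0,"tx":0,"ty":0,"tz":0,"claw":100},
    {"wx":0,"wy":0,"wz":0,"tx":0,"ty":0,"tz":0,"claw":100},
    {"wx":0,"wy":0,"wz":0,"tx":-0.015,"ty":0,"tz":0,"claw":100},
    {"wx":0,"wy":0,"wz":0,"tx":-0.03,"ty":0,"tz":0,"claw":100},
    {"wx":0.0985,"wy":0,"wz":0,"tx":-0.03,"ty":0,"tz":0,"claw":100},
    {"wx":0.0985,"wy":0,"wz":0,"tx":0,"ty":0,"tz":0,"claw":100},
    {"wx":0.0985,"wy":0,"wz":0,"tx":0,"ty":0,"tz":0,"claw":100}
  ]
}}

```text
time_s: 15.87
position: [0.5142, -0.0043, 0.1633]
tool_rot: [0.598, 0.382, 0.593, -0.38]
force: [0.7, -0.2, -0.8]
finger_gap: 0.0856
```

```bash
python3 -c "
from h import *
to((.541,.3543,.16,25.2))"
```

```text
now [ 0.5142 -0.0043  0.1633] [[0.007, 0.908, 0.42], [-0.002, 0.42, -0.908], [-1.0, 0.006, 0.004]] q [-0.12  0.03  1.59 -0.    1.51 -0.55] F [ 0.7 -0.2 -0.8] gap 0.0856 t 15.8667
turn [-0.0066  0.0044 -0.0058] rows>= 0.08379888268156424 shift [ 0.0033  0.177  -0.313 ] rows>= 8.6
```

Emit:
{"name": "carry_out", "arguments": {
  "series": [
    {"wx":0,"wy":0,"wz":0,"tx":0,"ty":0.0196,"tz":-0.0348,"claw":100},
    {"wx":0,"wy":0,"wz":0,"tx":0,"ty":0.0196,"tz":-0.0348,"claw":100},
    {"wx":0,"wy":0,"wz":0,"tx":0,"ty":0.0196,"tz":-0.0348,"claw":100},
    {"wx":0,"wy":0,"wz":0,"tx":0,"ty":0.0196,"tz":-0.0348,"claw":100},
    {"wx":0,"wy":0,"wz":0,"tx":0,"ty":0.0196,"tz":-0.0348,"claw":100},
    {"wx":0,"wy":0,"wz":0,"tx":0,"ty":0.0196,"tz":-0.0348,"claw":100},
    {"wx":0,"wy":0,"wz":0,"tx":0,"ty":0.0196,"tz":-0.0348,"claw":100},
    {"wx":0,"wy":0,"wz":0,"tx":0,"ty":0.0196,"tz":-0.0348,"claw":100},
    {"wx":0,"wy":0,"wz":0,"tx":0,"ty":0.0196,"tz":-0.0348,"claw":100}
  ]
}}

```text
time_s: 16.62
position: [0.5391, 0.3564, 0.1597]
tool_rot: [0.597, 0.379, 0.596, -0.379]
force: [1.2, -0.7, -0.0]
finger_gap: 0.0851
```

Emit:
{"name": "carry_out", "arguments": {
  "series": [
    {"wx":0,"wy":0,"wz":0,"tx":0.03,"ty":0,"tz":0,"claw":100},
    {"wx":0,"wy":0,"wz":0,"tx":0.03,"ty":0,"tz":0,"claw":100},
    {"wx":0,"wy":0,"wz":0,"tx":0.02,"ty":0,"tz":0,"claw":100},
    {"wx":0,"wy":0,"wz":0,"tx":0,"ty":0,"tz":0,"claw":100},
    {"wx":0,"wy":0,"wz":0,"tx":0,"ty":0,"tz":0,"claw":100},
    {"wx":0,"wy":0,"wz":0,"tx":0,"ty":0,"tz":0,"claw":100}
  ]
}}

```text
time_s: 17.12
position: [0.5404, 0.3546, 0.0815]
tool_rot: [0.597, 0.38, 0.596, -0.379]
force: [0.2, -0.3, 1.7]
finger_gap: 0.0852
```

```bash
python3 - <<'E'
from h import *
to((.541,.3543,.022,25.2))
t=frame("top");s=frame("side")
for f in(t,s):
    p=proj(f,[(.513,-.0053,.08)])[0]
    m=pale(f)
cv2.imwrite('pics/g5.png',np.hstack([crop(s,280,150,100,120,4),crop(t,265,150,100,120,4)]))
E
```

```text
now [0.5404 0.3546 0.0815] [[0.003, 0.906, 0.424], [0.0, 0.424, -0.906], [-1.0, 0.003, 0.001]] q [ 0.49  0.38  1.35 -0.    1.41  0.06] F [ 0.2 -0.3  1.7] gap 0.0852 t 17.1167
turn [-0.002  0.001 -0.003] rows>= 0.02793296089385475 shift [0.0595 0.0005 0.0005] rows>= 1.4
```

View pics/g5.png

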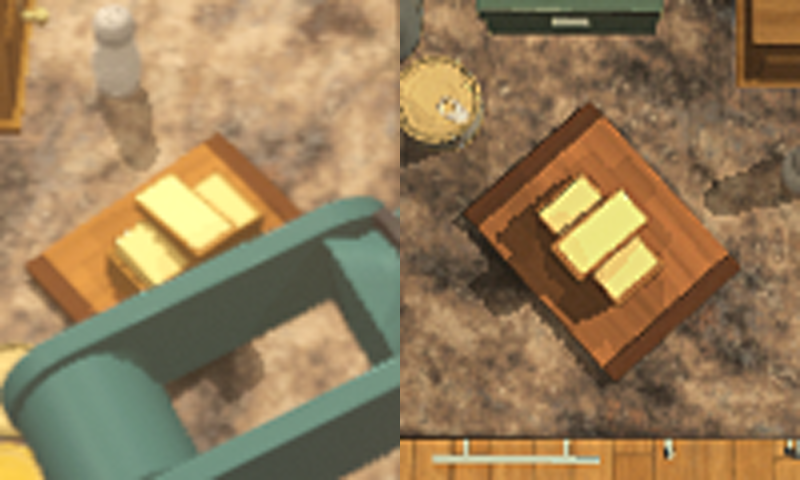

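Emit:
{"name": "carry_out", "arguments": {
  "series": [
    {"wx":-0.002,"wy":0.001,"wz":-0.003,"tx":0.025,"ty":0.0005,"tz":0.0005,"claw":100},
    {"wx":0,"wy":0,"wz":0,"tx":0.02,"ty":0,"tz":0,"claw":100},
    {"wx":0,"wy":0,"wz":0,"tx":0.0125,"ty":0,"tz":0,"claw":100},
    {"wx":0,"wy":0,"wz":0,"tx":0,"ty":0,"tz":0,"claw":100},
    {"wx":0,"wy":0,"wz":0,"tx":0,"ty":0,"tz":0,"claw":0},
    {"wx":0,"wy":0,"wz":0,"tx":0,"ty":0,"tz":0,"claw":0},
    {"wx":0,"wy":0,"wz":0,"tx":0,"ty":0,"tz":0,"claw":0},
    {"wx":0,"wy":0,"wz":0,"tx":0,"ty":0,"tz":0,"claw":0},
    {"wx":0,"wy":0,"wz":0,"tx":0,"ty":0,"tz":0,"claw":0},
    {"wx":0,"wy":0,"wz":0,"tx":0,"ty":0,"tz":0,"claw":0}
  ]
}}

```text
time_s: 18.05
position: [0.5412, 0.3546, 0.0244]
tool_rot: [0.597, 0.379, 0.597, -0.378]
force: [-0.8, -0.0, 5.8]
finger_gap: 0.0385
```

```bash
python3 - <<'E'
from h import *
to((.541,.3543,.024,25.2),(.541,.3543,.16,42.1),(.5125,-.0035,.16,42.1))
t=frame("top")
p0=proj(t,[(.512,-.004,.081)])[0]
h=cv2.cvtColor(t["img"],cv2.COLOR_RGB2HSV);x,y=p0.round().astype(int)
m=cv2.inRange(h,(18,60,185),(34,200,255));m=cv2.erode(m,np.ones((2,2)))
n,l,s,c=cv2.connectedComponentsWithStats(m,connectivity=4);i=l[y,x];print(p0,s[i],c[i]+.5*0,onz(t,[c[i]+.5],.0807))
E
```

```text
now [0.5412 0.3546 0.0244] [[0.001, 0.905, 0.426], [0.001, 0.426, -0.905], [-1.0, 0.001, -0.0]] q [0.49 0.43 1.4  0.   1.31 0.05] F [-0.8 -0.   5.8] gap 0.0385 t 18.05
turn [ 0.0003 -0.0001 -0.0011] rows>= 0.013966480446927375 shift [ 0.0004 -0.0003  0.0002] rows>= 0.0
turn [-0.295  0.     0.   ] rows>= 2.360335195530726 shift [-0.136  0.     0.   ] rows>= 3.3
turn [0. 0. 0.] rows>= 0.0 shift [ 0.     -0.261   0.2464] rows>= 8.6
[314.43387173 208.20550324] [306 199  20  19 174] [315.52298851 208.10344828] [[ 0.51072891 -0.00931965  0.0807    ]]
```

Emit:
{"name": "carry_out", "arguments": {
  "series": [
    {"wx":0,"wy":0,"wz":0,"tx":-0.025,"ty":0,"tz":0,"claw":0},
    {"wx":0,"wy":0,"wz":0,"tx":-0.035,"ty":0,"tz":0,"claw":0},
    {"wx":0,"wy":0,"wz":0,"tx":-0.035,"ty":0,"tz":0,"claw":0},
    {"wx":-0.0983,"wy":0,"wz":0,"tx":-0.035,"ty":0,"tz":0,"claw":0},
    {"wx":-0.0983,"wy":0,"wz":0,"tx":-0.02,"ty":0,"tz":0,"claw":0},
    {"wx":-0.0984,"wy":0,"wz":0,"tx":0,"ty":0,"tz":0,"claw":0},
    {"wx":0,"wy":0,"wz":0,"tx":0,"ty":-0.029,"tz":0.0274,"claw":0},
    {"wx":0,"wy":0,"wz":0,"tx":0,"ty":-0.029,"tz":0.0274,"claw":0},
    {"wx":0,"wy":0,"wz":0,"tx":0,"ty":-0.029,"tz":0.0274,"claw":0},
    {"wx":0,"wy":0,"wz":0,"tx":0,"ty":-0.029,"tz":0.0274,"claw":0}
  ]
}}

```text
time_s: 18.93
position: [0.5269, 0.1937, 0.1718]
tool_rot: [0.646, 0.286, 0.647, -0.288]
force: [1.1, -0.3, -0.3]
finger_gap: 0.0387
```

Emit:
{"name": "carry_out", "arguments": {
  "series": [
    {"wx":0,"wy":0,"wz":0,"tx":0,"ty":-0.029,"tz":0.0274,"claw":0},
    {"wx":0,"wy":0,"wz":0,"tx":0,"ty":-0.029,"tz":0.0274,"claw":0},
    {"wx":0,"wy":0,"wz":0,"tx":0,"ty":-0.029,"tz":0.0274,"claw":0},
    {"wx":0,"wy":0,"wz":0,"tx":0,"ty":-0.029,"tz":0.0274,"claw":0},
    {"wx":0,"wy":0,"wz":0,"tx":0,"ty":-0.029,"tz":0.0274,"claw":0},
    {"wx":0,"wy":0.0934,"wz":0,"tx":0,"ty":0,"tz":0,"claw":0},
    {"wx":0,"wy":0.0934,"wz":0,"tx":0,"ty":0,"tz":0,"claw":0},
    {"wx":0,"wy":0,"wz":0,"tx":0,"ty":0,"tz":0,"claw":0},
    {"wx":0,"wy":0,"wz":0,"tx":0,"ty":0,"tz":0,"claw":0},
    {"wx":0,"wy":0,"wz":0,"tx":0,"ty":0,"tz":0,"claw":0}
  ]
}}

```text
time_s: 19.77
position: [0.5119, -0.0034, 0.1723]
tool_rot: [0.583, 0.311, 0.704, -0.26]
force: [-0.1, 0.7, -0.5]
finger_gap: 0.0387
```

```bash
cat > p.py <<'E'
from h import *
R=Rt(42.1,10.7);T=np.array([.5131,-.0047,.0908])-R@[.0147,0,.0002]
to((*T,42.1,10.7));print(T)
E
python3 p.py
```

```text
now [ 0.5119 -0.0034  0.1723] [[-0.127, 0.741, 0.659], [0.136, 0.671, -0.729], [-0.983, -0.003, -0.186]] q [-0.19  0.12  1.49  0.11  1.68 -0.92] F [-0.1  0.7 -0.5] gap 0.0387 t 19.7667
turn [ 0.0001 -0.0002  0.0032] rows>= 0.02793296089385475 shift [0.0651 0.0001 0.0167] rows>= 1.6
[ 0.51479804 -0.00657926  0.10528154]
```

Emit:
{"name": "carry_out", "arguments": {
  "series": [
    {"wx":0,"wy":0,"wz":0.003,"tx":0.02,"ty":0,"tz":0.0167,"claw":0},
    {"wx":0,"wy":0,"wz":0,"tx":0.02,"ty":0,"tz":0,"claw":0},
    {"wx":0,"wy":0,"wz":0,"tx":0.013,"ty":0,"tz":0,"claw":0},
    {"wx":0,"wy":0,"wz":0,"tx":0,"ty":0,"tz":0,"claw":0},
    {"wx":0,"wy":0,"wz":0,"tx":0,"ty":0,"tz":0,"claw":0},
    {"wx":0,"wy":0,"wz":0,"tx":0,"ty":0,"tz":0,"claw":0},
    {"wx":0,"wy":0,"wz":0,"tx":0,"ty":0,"tz":0,"claw":0}
  ]
}}

```text
time_s: 20.35
position: [0.5174, -0.0083, 0.1193]
tool_rot: [0.584, 0.313, 0.703, -0.258]
force: [0.3, -0.7, 0.4]
finger_gap: 0.0383
```

```bash
python3 p.py
```

```text
now [ 0.5174 -0.0083  0.1193] [[-0.121, 0.741, 0.66], [0.138, 0.671, -0.729], [-0.983, 0.002, -0.183]] q [-0.19  0.17  1.55  0.11  1.58 -0.94] F [ 0.3 -0.7  0.4] gap 0.0383 t 20.35
turn [ 0.0012  0.0022 -0.0022] rows>= 0.02793296089385475 shift [ 0.0144 -0.0007 -0.0004] rows>= 0.3
[ 0.51479804 -0.00657926  0.10528154]
```

Emit:
{"name": "carry_out", "arguments": {
  "series": [
    {"wx":0.001,"wy":0.002,"wz":-0.002,"tx":0.007,"ty":-0.0007,"tz":-0.0004,"claw":0},
    {"wx":0,"wy":0,"wz":0,"tx":0.005,"ty":0,"tz":0,"claw":0},
    {"wx":0,"wy":0,"wz":0,"tx":0.002,"ty":0,"tz":0,"claw":0},
    {"wx":0,"wy":0,"wz":0,"tx":0,"ty":0,"tz":0,"claw":0},
    {"wx":0,"wy":0,"wz":0,"tx":0,"ty":0,"tz":0,"claw":0},
    {"wx":0,"wy":0,"wz":0,"tx":0,"ty":0,"tz":0,"claw":0}
  ]
}}

```text
time_s: 20.85
position: [0.5139, -0.007, 0.1037]
tool_rot: [0.582, 0.313, 0.705, -0.26]
force: [-0.3, 0.2, -1.9]
finger_gap: 0.0386
```

```bash
python3 p.py
```

```text
now [ 0.5139 -0.007   0.1037] [[-0.128, 0.743, 0.657], [0.139, 0.67, -0.73], [-0.982, -0.002, -0.188]] q [-0.19  0.17  1.57  0.11  1.55 -0.94] F [-0.3  0.2 -1.9] gap 0.0386 t 20.85
turn [-0.0013 -0.0029  0.0017] rows>= 0.02793296089385475 shift [-0.0016  0.0009  0.    ] rows>= 0.0
[ 0.51479804 -0.00657926  0.10528154]
```

Emit:
{"name": "carry_out", "arguments": {
  "series": [
    {"wx":0,"wy":0,"wz":0,"tx":0.0012,"ty":0,"tz":0,"claw":0},
    {"wx":0,"wy":0,"wz":0,"tx":0,"ty":0,"tz":0,"claw":0},
    {"wx":0,"wy":0,"wz":0,"tx":0,"ty":0,"tz":0,"claw":0}
  ]
}}

```text
time_s: 21.1
position: [0.514, -0.0069, 0.1034]
tool_rot: [0.582, 0.313, 0.704, -0.26]
force: [-2.0, 0.1, 4.3]
finger_gap: 0.0385
```

```bash
python3 p.py;python3 -c "
from h import *
cv2.imwrite('pics/g6.png',crop(frame('side'),295,160,90,90,6))"
```

```text
now [ 0.514  -0.0069  0.1034] [[-0.127, 0.743, 0.658], [0.138, 0.67, -0.73], [-0.982, -0.001, -0.188]] q [-0.19  0.17  1.57  0.11  1.55 -0.94] F [-2.   0.1  4.3] gap 0.0385 t 21.1
turn [-0.0012 -0.0021  0.0013] rows>= 0.02793296089385475 shift [-0.0019  0.0008 -0.    ] rows>= 0.0
[ 0.51479804 -0.00657926  0.10528154]
```

View pics/g6.png

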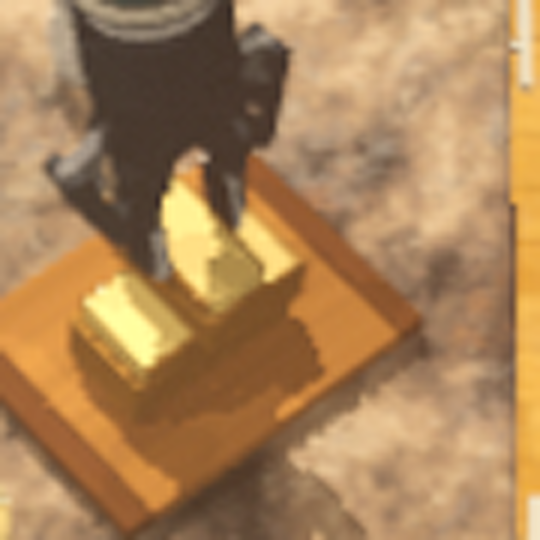

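Seated with about 5 N of contact; I'll release and retreat along the tool axis.

Emit:
{"name": "carry_out", "arguments": {
  "series": [
    {"wx":0,"wy":0,"wz":0,"tx":0,"ty":0,"tz":0,"claw":100},
    {"wx":0,"wy":0,"wz":0,"tx":0,"ty":0,"tz":0,"claw":100},
    {"wx":0,"wy":0,"wz":0,"tx":0,"ty":0,"tz":0,"claw":100},
    {"wx":0,"wy":0,"wz":0,"tx":0,"ty":0,"tz":0,"claw":100},
    {"wx":0,"wy":0,"wz":0,"tx":0,"ty":0,"tz":0,"claw":100},
    {"wx":0,"wy":0,"wz":0,"tx":-0.015,"ty":0,"tz":0,"claw":100},
    {"wx":0,"wy":0,"wz":0,"tx":-0.03,"ty":0,"tz":0,"claw":100},
    {"wx":0,"wy":0,"wz":0,"tx":-0.035,"ty":0,"tz":0,"claw":100},
    {"wx":0,"wy":0,"wz":0,"tx":-0.035,"ty":0,"tz":0,"claw":100}
  ]
}}

```text
time_s: 21.9
position: [0.5279, -0.0226, 0.216]
tool_rot: [0.581, 0.312, 0.705, -0.26]
force: [1.5, -0.5, 1.3]
finger_gap: 0.0856
```

```bash
python3 -c "
from h import *
to((.36,-.25,.24,42.1,10.7))"
```

```text
now [ 0.5279 -0.0226  0.216 ] [[-0.13, 0.742, 0.657], [0.139, 0.67, -0.729], [-0.982, -0.003, -0.19]] q [-0.21  0.15  1.38  0.11  1.78 -0.93] F [ 1.5 -0.5  1.3] gap 0.0856 t 21.9
turn [-0.0013 -0.0047  0.003 ] rows>= 0.04189944134078212 shift [-0.034  -0.277   0.0507] rows>= 6.8
```

Emit:
{"name": "carry_out", "arguments": {
  "series": [
    {"wx":0,"wy":0,"wz":0,"tx":-0.0042,"ty":-0.0346,"tz":0.0063,"claw":100},
    {"wx":0,"wy":0,"wz":0,"tx":-0.0042,"ty":-0.0346,"tz":0.0063,"claw":100},
    {"wx":0,"wy":0,"wz":0,"tx":-0.0042,"ty":-0.0346,"tz":0.0063,"claw":100},
    {"wx":0,"wy":0,"wz":0,"tx":-0.0042,"ty":-0.0346,"tz":0.0063,"claw":100},
    {"wx":0,"wy":0,"wz":0,"tx":-0.0042,"ty":-0.0346,"tz":0.0063,"claw":100},
    {"wx":0,"wy":0,"wz":0,"tx":-0.0042,"ty":-0.0346,"tz":0.0063,"claw":100},
    {"wx":0,"wy":0,"wz":0,"tx":-0.0042,"ty":-0.0346,"tz":0.0063,"claw":100},
    {"wx":0,"wy":0,"wz":0,"tx":-0.0042,"ty":-0.0346,"tz":0.0063,"claw":100},
    {"wx":0,"wy":0,"wz":0,"tx":0,"ty":0,"tz":0,"claw":100},
    {"wx":0,"wy":0,"wz":0,"tx":0,"ty":0,"tz":0,"claw":100}
  ]
}}

```text
time_s: 22.73
position: [0.3597, -0.2506, 0.2398]
tool_rot: [0.582, 0.314, 0.704, -0.26]
force: [0.1, 0.4, -0.7]
finger_gap: 0.0859
```

```bash
python3 - <<'E'
from h import *
s=frame('side');t=frame('top')
cv2.imwrite('pics/g7.png',np.hstack([crop(s,280,150,100,120,4),crop(t,265,150,100,120,4)]))
for f in(t,s):
    x,y=proj(f,[(.513,-.0047,.1005)])[0].round().astype(int)
    h=cv2.cvtColor(f["img"],cv2.COLOR_RGB2HSV);m=cv2.inRange(h,(18,60,185),(34,200,255))
    m=cv2.morphologyEx(m,cv2.MORPH_OPEN,np.ones((3,3)))
    n,l,st,c=cv2.connectedComponentsWithStats(m,connectivity=4);i=l[y,x];print(st[i],onz(f,[c[i]],.1005),cv2.minAreaRect((onz(f,np.argwhere(l==i)[:,::-1].astype(float),.1005)[:,:2]*1000).astype(np.float32)))
E
```

```text
[304 198  22  20 227] [[ 0.51269646 -0.00499783  0.1005    ]] ((512.7101440429688, -5.363918304443359), (33.95989990234375, 73.41742706298828), 40.84695053100586)
[315 188  29  22 347] [[ 0.50402115 -0.00385056  0.1005    ]] ((503.8570861816406, -5.8523101806640625), (50.419837951660156, 85.72327423095703), 42.046791076660156)
```

View pics/g7.png

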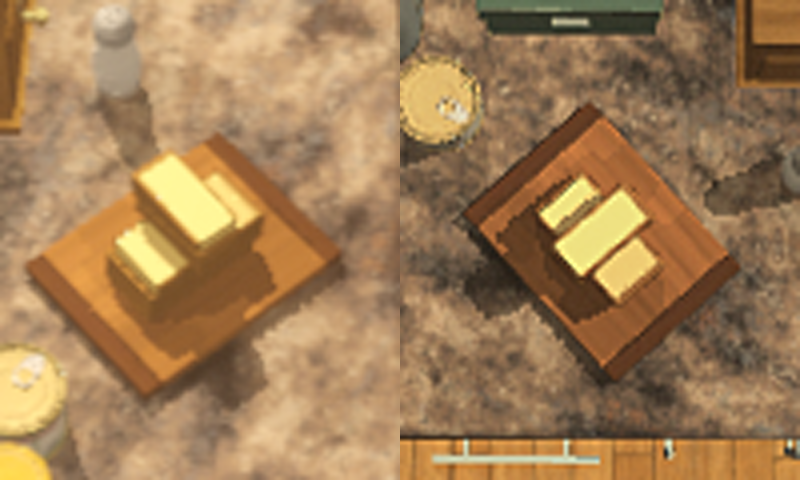

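```bash
python3 -c "
from bench import *
print(finish_job())"
```

```text
the job is handed in; nothing more can be done
None
```

All four wedges are stacked in the middle of the board, and I handed the job in after 22.7 s of the allowed 72 s. The two large wedges lie end for end along the board's length. The two small ones lie end for end across them, with their noses opposed.

**Position:** in the last top view, the uppermost face is centred at (0.513, -0.005), which matches the measured board centre (0.513, -0.005). The large pair measured within about 3 mm of that centre and 1° of the board's direction. The uppermost wedge's angle came out about 1.5° off square to the board's length, which is within what the pixels can resolve.

**Check that disagreed:** the side view put the uppermost wedge about 9 mm off in x. Its measured outline was too large (50 x 86 mm instead of 40 x 80), so I think it also took in nearby pale cheese, and I trusted the top view. I judged the top small wedge level only by eye in the final pictures.

**Forces and bystanders:** forces I read at the end of each move stayed near 6 N, and the gripper was clear of everything at hand-in. The jar, tin and salt shaker were never approached closely. In the final crop the shaker and the two lidded containers look where they were, but I did not measure their positions again.

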